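Nudge the drilling template onto its dowel pins

ROBOT

A 6-joint arm with a two-finger parallel gripper is mounted at the origin on the work surface. World frame = base frame: x ahead of the robot, y to its left, z up, the work surface at z = 0. Lengths are in m, angles in rad, forces in N, time in s.
With the tool pointing down it reaches from about 0.35 to 0.975 m from the base axis. Payload 4.9 kg.
Tool frame: the origin (TCP) lies midway between the tips of the shut fingers; the grasp point (between the pads) lies 19 mm behind it; z points along the fingers, y is the direction in which the jaws open and shut (so a half turn about z gives the same grasp; the last joint's range is limited). The gripper opens to 85 mm and grips with 20 to 120 N. Pads are 22 mm wide; open, the fingers measure 114 mm over their backs; the gripper's body (76 mm by 85 mm) begins 54 mm behind the grasp point. The pads swing forward as they close: fully open they stand 13 mm farther back than shut.
Start: joints at [-1.28, 0.053, 1.613, -0, 1.476, -0.119], TCP at [0.249, -0.573, 0.199] pointing down, gripper open.
Joint ranges: [-3.01, 3.01], [-1.01, 2.22], [0.06, 2.58], [-1.02, 4.17], [0.09, 2.62], [-3.14, 3.14]. Speed limits (rad/s): [2.57, 2.57, 3.14, 3.14, 3.14, 3.14].

INTERFACE

Orientations are given as a rotation vector (axis times angle).
In Python, from station import ctrl gives the robot as it stands.
- The arm moves only by the shell command python3 -m jog 'ROWS' [FORCE]. ROWS is JSON, one flat list of numbers, 7 for each row, row after row: the opening, from 0 (shut) to 1 (fully open), then the shift along the tool's x, y, z in m, then the turn, a rotation vector about the tool's x, y, z in degrees. A call has 1 to 10 rows; each row shifts and turns the commanded pose from where the row before left it, along the tool's axes as they then stand; what a row does not reach is not made up. A row lasts 1/8 s, in which the tool goes at most 62.5 mm and 10.7 degrees, less where a joint would pass 70% of its speed; a pose out of reach is approached as far as the arm can. A call with a gripper value outside its range is refused whole. The fingers move at their own pace and stop on an object; FORCE is the grip in N (left out, the last holds). Time passes only in rows, so rows that do not move let the fingers close. It gives the time, the measured TCP pose, the force and the opening at its end, in the units of the state.
- ctrl.get_obs(): the state, without advancing time (a new reading comes with each control period).
- ctrl.get_image(name): name is "scene" or "top"; returns a dict with "image" (400x640x3 uint8, blue, green, red), "camera_matrix" (3x3 intrinsics, pixels), "rvec" (rotation vector, rad) and "tvec" (3), from world to camera coordinates, as OpenCV has them. Camera axes: x right, y down, z forward; pixel columns grow to the right and rows downward; lengths in m; the calibration is good to about 2 mm. A picture is of the moment at which its call begins. There is no depth.
- ctrl.finish_job(): hands the job in, once; it reports no verdict.
Trained networks look in a picture, given as the dict that the camera call returned (one of the last four; its "shot" number tells which), for a name from the list of things; names that differ only in an ending like _2 or _b are one class to them, and where a whole thing is asked for, a point or a joint stands for the part that bears it (a point fixed in the world has none). Each returns a list of dicts, best first, with "p" (0 to 1); they miss things now and then, are a little off and sometimes report something else, mostly with a low value. They report only what shows in the picture. A call takes as long as a camera call. They do not tell look-alikes from the thing itself.
- ctrl.boxes_of(target, picture): "box" ([centre column, centre row, width, height] in pixels, round what is visible of it).
The state is a dict: "t": time; "q": joint angles; "dq": joint speeds; "effort": joint torques, N m; "tool_pos": TCP position; "tool_rot": TCP orientation; "contact_force": force on the tool from outside, world axes, zero at the start; "wrist_torque": the same for the moment, N m; "opening": finger opening in m.
Only numpy, scipy, OpenCV 4.12 (cv2) and the standard library are available. Lean on these libraries where they do the work, as an engineer would, in place of code of your own. Each camera call takes 0.05 s, during which the arm holds its last target. There are 200 camera calls.

TASK

The aluminium drilling template on the wooden board is lying askew, propped up on the tips of the board's two steel dowel pins. Push it sideways by its edges with the fingertips, without gripping or lifting it, until both its pin holes drop over the pins and it lies fully down, flat on the board. Leave the screwdriver, wood offcut, glue bottle and cup alone.

Things in the scene. Friction and masses are not known exactly. Their poses are not given: they have to be found in the camera images.
- board: Fixed brown wooden board, 220 (own x) by 260 (own y) by 20 mm thick, turned up to 0.45 rad; origin at the centre of its underside, z up; top face 20 mm above the bench. Two steel pins stand on it at own x = -45 mm, y = +55 and -55 mm. Seated, the template lies centred on the board and square to it, its x and y axes along the board's.
- pin_left (a point): Foot of the left pin (own y = +55 mm of the board), on its axis, level with the board's top face. Both pins: 10 mm diameter, 8 mm tall over the board, the upper 4 mm tapering to a 4 mm wide tip.
- pin_right (a point): Foot of the right pin (own y = -55 mm of the board), on its axis, level with the board's top face; axes as the board's.
- template: Loose aluminium plate, 120 (own x) by 160 (own y) by 6 mm, about 0.3 kg; origin at the centre of its underside, z up. At first its far (+x) edge rests on the board and its near part on the pin tips, its near (-x) edge's underside 10 to 14 mm over the board. It is 14 to 30 mm short of its seat along board -x, up to 22 mm off along board y, turned up to 0.12 rad, and slides at a few newtons.
- hole_left (a point): Centre of the template's left pin hole, at the underside (own x = -45 mm, y = +55 mm of the template). Both holes go through and are 13 mm wide. The template drops by its own weight when the holes meet the pins; its underside is then on the board's top face.
- hole_right (a point): Centre of the template's right pin hole, at the underside (own x = -45 mm, y = -55 mm of the template). Four round steel drill bushings, 16 mm diameter and 4 mm high, stand on the plate's upper face in a row at own x = +28 mm.
- screwdriver_grip (a point): Middle of the wooden handle of a screwdriver, 190 mm long, lying on the bench beside the board's left (+y) side. To be left alone.
- offcut_center (a point): Centre of a loose wood block, 90 by 45 by 40 mm, on the bench beside the board's right (-y) side. To be left alone.
- glue_center (a point): Centre of a white glue bottle, 44 mm diameter, 100 mm tall, standing on the bench to the right of the board. To be left alone.
- cup_center (a point): Centre of a small grey cup, 60 mm wide at the rim, 50 mm tall, standing on the bench to the left of the board. To be left alone.
There are look-alikes about, which are no part of the job. What is meant by the template is not black, purple or red, and is the smaller of those in its own colour.

How it is judged:
By the outcome, as a careful person would: the job done as asked, in the order asked, and still so for the second after the job is handed in, with the robot touching nothing.
It also fails if it takes over 58 s, if anything falls off the work surface, if the arm or the gripper's body presses on something with over 40 N, if the wrist force passes 120 N, or if a joint passes its speed limit or range.

## Working session

There is one attempt and no reset: what is moved stays moved. The work goes in short steps, Python scripts to look and compute and a shell command to move; the robot and the scene stay as the last step left them, time stands still between calls to the robot, and variables do not carry over. Pictures are saved under pics/ and viewed, about 8 in all and at most 12, crops included, and the job is handed in when it is done.

```bash
ls; mkdir -p pics; cat > h.py <<'E'
import numpy as np, cv2
from station import ctrl
def cam(p):
    R=cv2.Rodrigues(np.array(p["rvec"],float))[0]; return np.array(p["camera_matrix"]),R,np.array(p["tvec"],float).ravel()
def ray(p,uv,z):
    K,R,t=cam(p); d=R.T@np.linalg.inv(K)@np.array([uv[0],uv[1],1.]); c=-R.T@t
    return c+d*(z-c[2])/d[2]
def proj(p,X):
    K,R,t=cam(p); return cv2.projectPoints(np.array(X,float).reshape(-1,3),np.array(p["rvec"],float),t,K,None)[0].reshape(-1,2)
E
python3 - <<'E'
from h import *
o=ctrl.get_obs(); print({k:np.round(v,3).tolist() for k,v in o.items()})
ims=[]
for n in("top","scene"):
    p=ctrl.get_image(n); ims.append(p["image"]); K,R,t=cam(p); print(n,"cam at",-R.T@t, p.keys())
    for s in("template","board","screwdriver_grip","offcut_center","glue_center","cup_center","hole_left","pin_left"):
        try: print(s,[(np.round(b["box"]).tolist(),round(b["p"],2)) for b in ctrl.boxes_of(s,p)][:4])
        except Exception as e: print(s,e)
    cv2.imwrite(f"pics/{n}0.png",p["image"])
E
```

```text
pics
{'t': 0.0, 'q': [-1.28, 0.053, 1.614, 0.0, 1.476, -0.119], 'dq': [0.0, 0.0, -0.001, -0.0, 0.001, 0.001], 'effort': [0.002, -39.369, -37.017, -0.0, 0.007, 0.0], 'tool_pos': [0.249, -0.573, 0.198], 'tool_rot': [-3.074, -0.639, 0.0], 'contact_force': [0.099, -0.226, -0.157], 'wrist_torque': [0.001, -0.048, -0.024], 'opening': 0.085}
top cam at [ 0.4053163  -0.01964807  1.39454502] dict_keys(['image', 'camera_matrix', 'rvec', 'tvec', 'shot'])
template [([194.0, 170.0, 44.0, 55.0], 0.84), ([214.0, 293.0, 60.0, 61.0], 0.65), ([434.0, 136.0, 66.0, 78.0], 0.57), ([310.0, 168.0, 60.0, 50.0], 0.56)]
board [([301.0, 166.0, 98.0, 89.0], 0.68)]
screwdriver_grip [([249.0, 187.0, 24.0, 47.0], 0.85), ([300.0, 167.0, 101.0, 93.0], 0.18)]
offcut_center [([349.0, 137.0, 15.0, 34.0], 0.69), ([299.0, 166.0, 97.0, 88.0], 0.47)]
glue_center [([380.0, 167.0, 17.0, 13.0], 0.57)]
cup_center [([228.0, 222.0, 17.0, 23.0], 0.65)]
hole_left [([190.0, 167.0, 47.0, 57.0], 0.93), ([214.0, 291.0, 61.0, 55.0], 0.91), ([396.0, 243.0, 73.0, 81.0], 0.9), ([434.0, 136.0, 67.0, 74.0], 0.83)]
pin_left [([301.0, 166.0, 101.0, 93.0], 0.95)]
scene cam at [1.13496248 0.34658592 1.0272695 ] dict_keys(['image', 'camera_matrix', 'rvec', 'tvec', 'shot'])
template [([190.0, 216.0, 75.0, 61.0], 0.97), ([423.0, 294.0, 60.0, 59.0], 0.9), ([310.0, 233.0, 51.0, 37.0], 0.75), ([278.0, 164.0, 49.0, 48.0], 0.73)]
board [([313.0, 243.0, 88.0, 68.0], 0.91), ([309.0, 233.0, 45.0, 36.0], 0.52)]
screwdriver_grip [([372.0, 250.0, 9.0, 55.0], 0.78), ([406.0, 227.0, 20.0, 23.0], 0.48)]
offcut_center [([255.0, 244.0, 26.0, 31.0], 0.61)]
glue_center [([250.0, 200.0, 18.0, 24.0], 0.63)]
cup_center [([408.0, 226.0, 20.0, 23.0], 0.67), ([312.0, 241.0, 90.0, 66.0], 0.43)]
hole_left [([192.0, 214.0, 70.0, 64.0], 0.95), ([424.0, 293.0, 67.0, 66.0], 0.89), ([309.0, 233.0, 52.0, 36.0], 0.82), ([439.0, 192.0, 54.0, 27.0], 0.79)]
pin_left [([314.0, 243.0, 89.0, 70.0], 0.78)]
```

View pics/top0.png

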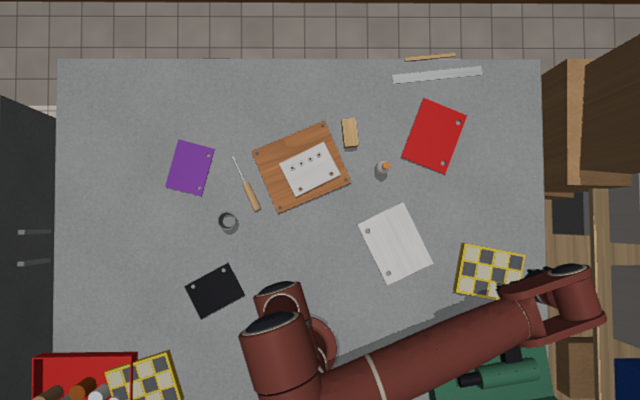

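View pics/scene0.png

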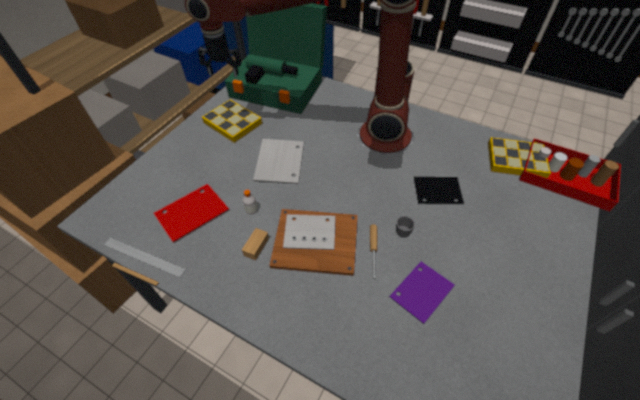

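The candidates are, by top-view pixel: a white plate on the board (310,168), a large white plate (396,243), black (214,291), purple (190,168) and red (434,136). The template is the smaller white one, on the board at (310,168) and carrying four bushings. I'll check it in a close crop and measure from masks.

```bash
cat >> h.py <<'E'
from scipy.optimize import minimize
S=6
ROI={"top":(235,105,130,120),"scene":(260,195,110,90)}
def crop(p,n):
    x,y,w,h=ROI[n]; return cv2.resize(p["image"][y:y+h,x:x+w],None,fx=S,fy=S,interpolation=cv2.INTER_CUBIC)
def masks(p,n):
    c=crop(p,n); hsv=cv2.cvtColor(c,cv2.COLOR_BGR2HSV); s,v=hsv[...,1],hsv[...,2]
    wood=(s>70)
    tmpl=(s<60)&(v>150)
    def big(m,fill=True):
        cs=cv2.findContours(m.astype(np.uint8),cv2.RETR_EXTERNAL,cv2.CHAIN_APPROX_NONE)[0]
        o=np.zeros(m.shape,np.uint8); cv2.drawContours(o,[max(cs,key=cv2.contourArea)],-1,1,-1); return o
    return big(wood),big(tmpl)
def rpx(p,n,X):
    x,y,w,h=ROI[n]; return (proj(p,X)-[x,y]+.5)*S-.5
def box3(pose,lx,ly,h):
    # pose x,y,yaw,pitch,z0 (pitch about own y: lifts -x end)
    x,y,a,b,z=pose; R=cv2.Rodrigues(np.array([0,0,a]))[0]@cv2.Rodrigues(np.array([0,b,0.]))[0]
    P=np.array([[i*lx/2,j*ly/2,k*h] for i in(-1,1) for j in(-1,1) for k in(0,1)])
    return P@R.T+[x,y,z],R
def hullmask(p,n,X,shape):
    o=np.zeros(shape,np.uint8); q=cv2.convexHull(rpx(p,n,X).astype(np.float32)); cv2.fillConvexPoly(o,np.round(q*16).astype(np.int32),1,shift=4); return o
def fit(views,which,x0,mk):
    f=lambda v:sum((hullmask(p,n,mk(v),m[which].shape)!=m[which]).sum() for n,p,m in views)
    best=None
    for s in(1,.3,.1):
        st=np.array([.012,.012,.08]+[.03]*(len(x0)-3))*s
        sim=np.vstack([x0]+[x0+e for e in np.diag(st)])
        r=minimize(f,x0,method="Nelder-Mead",options=dict(initial_simplex=sim,xatol=1e-5,fatol=1,maxiter=300)); x0=r.x
    return r.x,r.fun
E
cat > meas.py <<'E'
from h import *
import sys
def grab(): return [(n,p,masks(p,n)) for n in("top","scene") for p in[ctrl.get_image(n)]]
def board(V): return fit(V,0,np.array([*ray(V[0][1],(301,166),.02)[:2],.35]),lambda v:box3((*v,0,0),.22,.26,.02)[0])
def tpl(V,x0):
    # far edge rests on board; pitch free
    mk=lambda v:box3((v[0],v[1],v[2],v[3],.02+.06*np.sin(max(v[3],0))),.12,.16,.006)[0]
    return fit(V,1,np.array(x0),mk)
def draw(V,sets,fn):
    for n,p,m in V:
        c=crop(p,n)
        for w,col in((0,(0,255,255)),(1,(255,0,255))):
            cv2.drawContours(c,cv2.findContours(m[w],0,1)[0],-1,col,1)
        for X,col in sets:
            for q in rpx(p,n,X): cv2.circle(c,tuple(int(i) for i in q),3,col,-1)
        cv2.imwrite(f"pics/{fn}_{n}.png",c)
def rel(b,t):
    R=box3((*b,0,0),1,1,1)[1]; d=R.T@np.array([t[0]-b[0],t[1]-b[1],0]); return d[:2]*1000,t[2]-b[2]
E
python3 - <<'E'
from meas import *
V=grab()
b,e=board(V); print("board",b,e,[m[0].sum() for _,_,m in V])
t,e2=tpl(V,[*ray(V[0][1],(310,168),.03)[:2],b[2],.08]); print("tpl",t,e2,[m[1].sum() for _,_,m in V])
print("rel",rel(b,t))
draw(V,[(box3((*b,0,0),.22,.26,.02)[0],(0,255,0)),(box3((*t,.02+.06*np.sin(t[3])),.12,.16,.006)[0],(255,0,0))],"m0")
np.save("b.npy",b)
E
```

```text
board [0.58687958 0.00285158 0.39896901] 5814.0 [np.uint64(196417), np.uint64(176737)]
tpl [ 0.57846906 -0.02434495  0.45883849  0.06730543] 4969.0 [np.uint64(67189), np.uint64(55937)]
rel (array([-18.31497052, -21.7933535 ]), np.float64(0.05986948022011995))
```

View pics/m0_top.png

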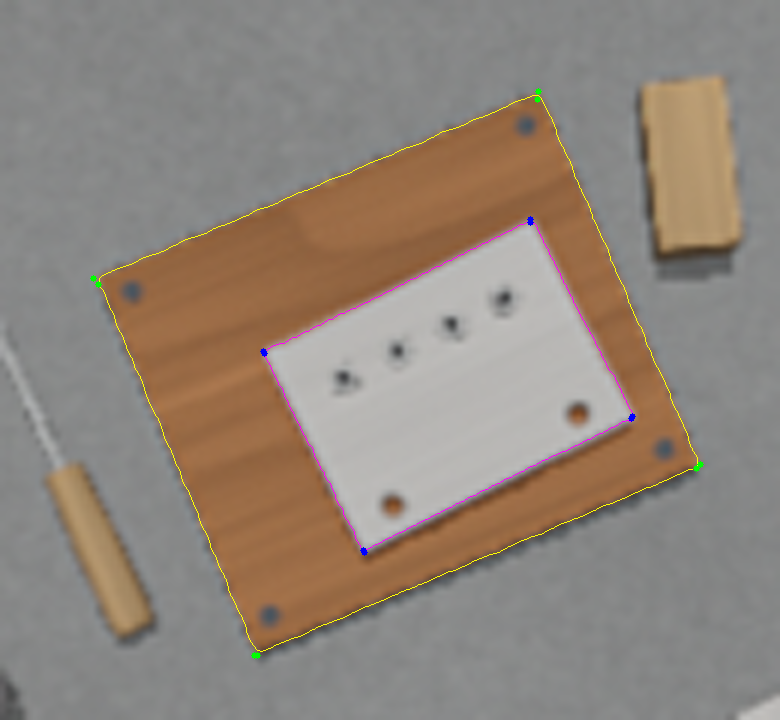

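View pics/m0_scene.png

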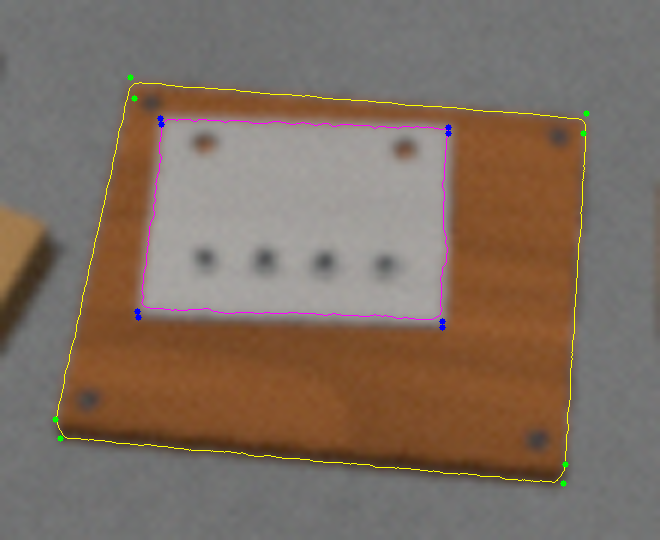

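The crop confirms it: white plate, four bushings, smaller of the two. The two-camera fit is tight and puts it 18 mm short in x, −22 mm in y, and turned +0.06 rad. My plan is to use the open gripper as a two-point pusher: first the right edge toward +y, which squares it, then the near edge toward +x.

```bash
cat > go.py <<'E'
from h import *
from scipy.spatial.transform import Rotation as Ro
b=np.load("b.npy"); c,s=np.cos(b[2]),np.sin(b[2]); RB=np.array([[c,-s],[s,c]])
def inb(X): return RB.T@(np.array(X)[:2]-b[:2])*1000
def delta(bx,by,z,yaw):
    "tool yaw given rel. to board; tells turn about tool z (deg), then shift in the turned tool frame, mm; now: in board frame"
    o=ctrl.get_obs(); p=np.array(o["tool_pos"]); R=Ro.from_rotvec(o["tool_rot"])
    T=Ro.from_euler("z",yaw+b[2])*Ro.from_euler("x",np.pi)
    g=np.array([*(b[:2]+RB@[bx/1000,by/1000]),z])
    print("now board",inb(p).round(1),"z",round(p[2],4),"turn",(R.inv()*T).as_rotvec(degrees=True).round(2),"shift after turn",(T.inv().apply(g-p)*1000).round(1),"F",np.round(o["contact_force"],1),"q6",round(o["q"][5],2),"t",round(o["t"],2))
E
python3 - <<'E'
from go import *
p=ctrl.get_image("top")
for n,uv,z in(("glue",(381,170),.05),("offcut",(349,135),.04),("cup",(228,222),.05)): X=ray(p,uv,z); print(n,X.round(3),inb(X).round())
delta(-18,-150,.15,np.pi/2)
E
```

```text
glue [ 0.571 -0.251  0.05 ] [-113. -228.]
offcut [ 0.685 -0.152  0.04 ] [  30. -181.]
cup [0.41  0.231 0.05 ] [-75. 279.]
now board [-535.1 -399.6] z 0.1994 turn [  0.    -0.   -89.38] shift after turn [249.6 517.1  49.4] F [ 0.2  0.2 -0.3] q6 -0.12 t 1.05
```

```bash
python3 -m jog '[1,0,0,0,0,0,-9.9, 1,0,0,0,0,0,-9.9, 1,0,0,0,0,0,-9.9, 1,0,0,0,0,0,-9.9, 1,0,0,0,0,0,-9.9, 1,0,0,0,0,0,-9.9, 1,0,0,0,0,0,-9.9, 1,0,0,0,0,0,-10, 1,0,0,0,0,0,-10, 1,0,0,0,0,0,0]'
python3 -m jog '[1,0.024,0.05,0,0,0,0, 1,0.024,0.05,0,0,0,0, 1,0.024,0.05,0,0,0,0, 1,0.024,0.05,0,0,0,0, 1,0.024,0.05,0,0,0,0, 1,0.024,0.05,0,0,0,0, 1,0.024,0.05,0,0,0,0, 1,0.024,0.05,0,0,0,0, 1,0.024,0.05,0,0,0,0, 1,0.024,0.05,0,0,0,0]'
python3 -c "
from go import *
delta(-18,-125,.06,np.pi/2)"
```

```text
t: 2.3
tool_pos: [0.249, -0.5732, 0.1994]
tool_rot: [-1.742, -2.615, 0.0]
contact_force: [0.1, -1.0, 0.5]
opening: 0.0853
t: 3.55
tool_pos: [0.6182, -0.1569, 0.1996]
tool_rot: [1.743, 2.613, -0.0]
contact_force: [-0.5, -0.1, 0.1]
opening: 0.0849
now board [ -33.2 -159.3] z 0.1996 turn [ 0.02  0.03 -0.27] shift after turn [ 34.3  15.2 139.6] F [-0.5 -0.1  0.1] q6 -0.76 t 3.55
```

```bash
python3 -m jog '[1,0.0343,0.0152,0,0,0,-0.27, 1,0,0,0.05,0,0,0, 1,0,0,0.05,0,0,0, 1,0,0,0.04,0,0,0, 1,0,0,0.02,0,0,0, 1,0,0,0.01,0,0,0, 1,0,0,0.006,0,0,0, 1,0,0,0,0,0,0]'
python3 -c "
from go import *
delta(-18,-125,.0115,np.pi/2)
for n in('top','scene'):
  p=ctrl.get_image(n); cv2.imwrite('pics/a_'+n+'.png',crop(p,n))
"
```

```text
t: 4.55
tool_pos: [0.6187, -0.1212, 0.0245]
tool_rot: [1.732, 2.619, 0.001]
contact_force: [-0.3, -0.2, 0.2]
opening: 0.085
now board [ -18.9 -126.6] z 0.0245 turn [0.08 0.07 0.17] shift after turn [ 1.6  0.9 13. ] F [-0.3 -0.2  0.2] q6 -0.71 t 4.55
```

View pics/a_scene.png

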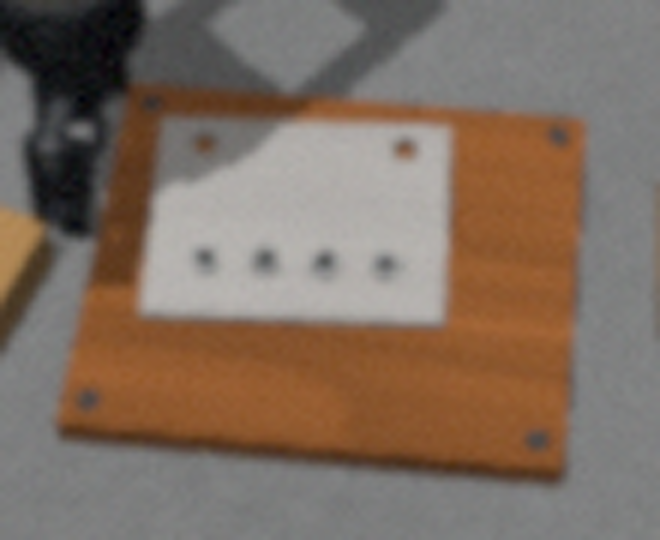

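The finger is clear of the plate and of the offcut. I'll finish the descent while watching the force.

```bash
python3 -m jog '[1,0,0,0.005,0,0,0, 1,0,0,0.004,0,0,0, 1,0,0,0.003,0,0,0, 1,0,0,0.0015,0,0,0, 1,0,0,0,0,0,0, 1,0,0,0,0,0,0]'
python3 -c "
from go import *
delta(-18,-91,.0105,np.pi/2)"
```

```text
t: 5.4
tool_pos: [0.6179, -0.1209, 0.01]
tool_rot: [1.733, 2.62, 0.0]
contact_force: [0.2, 0.2, -0.7]
opening: 0.0854
now board [ -19.5 -126.1] z 0.01 turn [0.01 0.01 0.19] shift after turn [35.1  1.5 -0.5] F [ 0.2  0.2 -0.7] q6 -0.71 t 5.4
```

```bash
python3 -m jog '[1,0.004,0.0003,0,0,0,0.2, 1,0.004,0,0,0,0,0, 1,0.004,0,0,0,0,0, 1,0.003,0,0,0,0,0, 1,0.003,0,0,0,0,0, 1,0.003,0,0,0,0,0, 1,0.003,0,0,0,0,0, 1,0.003,0,0,0,0,0, 1,0,0,0,0,0,0]'
python3 - <<'E'
from meas import *; import go
go.delta(-18,-91,.0105,np.pi/2)
p=ctrl.get_image("top"); cv2.imwrite("pics/b_top.png",crop(p,"top"))
p=ctrl.get_image("scene"); V=[("scene",p,masks(p,"scene"))]
E
```

```text
t: 6.52
tool_pos: [0.6075, -0.0957, 0.0099]
tool_rot: [-1.737, -2.618, 0.0]
contact_force: [0.2, -0.2, 0.0]
opening: 0.0851
now board [-19.3 -98.8] z 0.0099 turn [-0.01 -0.    0.  ] shift after turn [ 7.8  1.3 -0.6] F [ 0.2 -0.2  0. ] q6 -0.68 t 6.53
```

View pics/b_top.png

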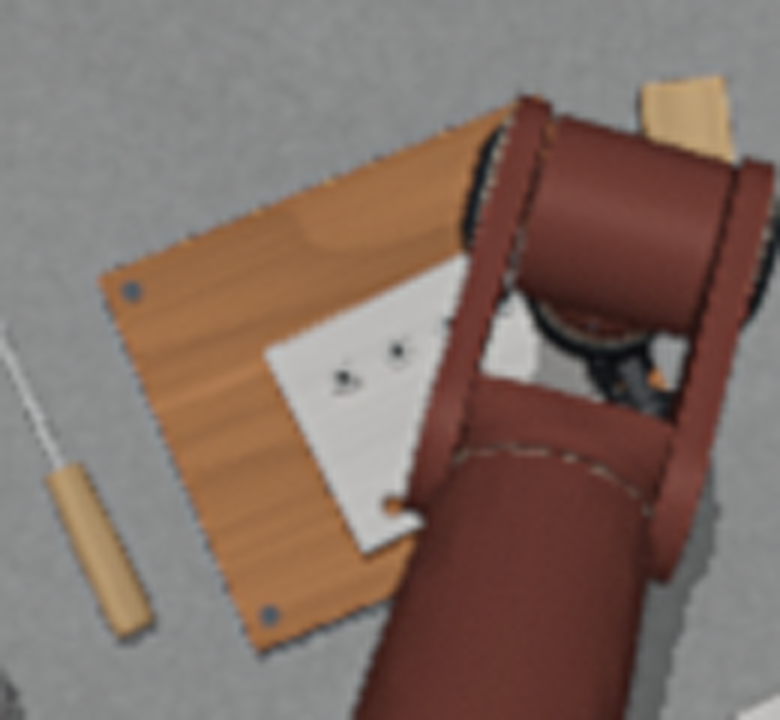

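```bash
python3 - <<'E'
from meas import *; import go
p=ctrl.get_image("scene"); c=crop(p,"scene")
for x in(-57,-42,42,57):
  for dy in(-11,11):
    X=[*(go.b[:2]+go.RB@[(-19.3+x)/1000,(-98.8+dy)/1000]),.023]
    q=rpx(p,"scene",X)[0]; cv2.circle(c,tuple(int(i) for i in q),3,(0,0,255),-1)
cv2.imwrite("pics/b_scene.png",c)
E
```

```text
(no output)
```

View pics/b_scene.png

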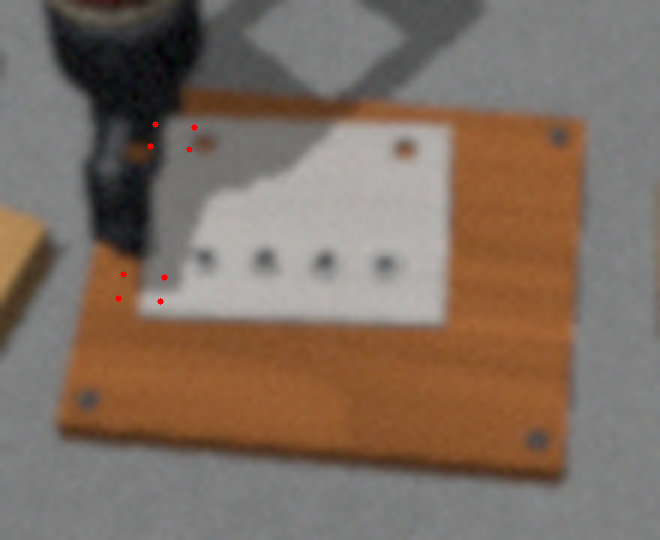

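```bash
python3 - <<'E'
from meas import *; import go
p=ctrl.get_image("scene")
for x in(25,50,57):
 for dy in(-11,11):
  for z in(.023,.035,.05,.08):
    X=[*(go.b[:2]+go.RB@[(-19.3+x)/1000,(-98.8+dy)/1000]),z]
    print(x,dy,z,rpx(p,"scene",X)[0].round())
x,y,w,h=265,195,45,50
c=cv2.resize(p["image"][y:y+h,x:x+w],None,fx=12,fy=12,interpolation=cv2.INTER_CUBIC)
c=np.clip(255*(c/255.)**.45,0,255).astype(np.uint8)
cv2.imwrite("pics/b2.png",c)
E
```

```text
25 -11 0.023 [130. 248.]
25 -11 0.035 [127. 235.]
25 -11 0.05 [124. 220.]
25 -11 0.08 [119. 187.]
25 11 0.023 [170. 251.]
25 11 0.035 [168. 239.]
25 11 0.05 [166. 223.]
25 11 0.08 [161. 191.]
50 -11 0.023 [121. 287.]
50 -11 0.035 [119. 275.]
50 -11 0.05 [116. 260.]
50 -11 0.08 [110. 228.]
50 11 0.023 [162. 291.]
50 11 0.035 [160. 279.]
50 11 0.05 [158. 263.]
50 11 0.08 [152. 231.]
57 -11 0.023 [119. 298.]
57 -11 0.035 [117. 286.]
57 -11 0.05 [114. 271.]
57 -11 0.08 [107. 239.]
57 11 0.023 [160. 302.]
57 11 0.035 [158. 290.]
57 11 0.05 [155. 274.]
57 11 0.08 [150. 243.]
```

View pics/b2.png

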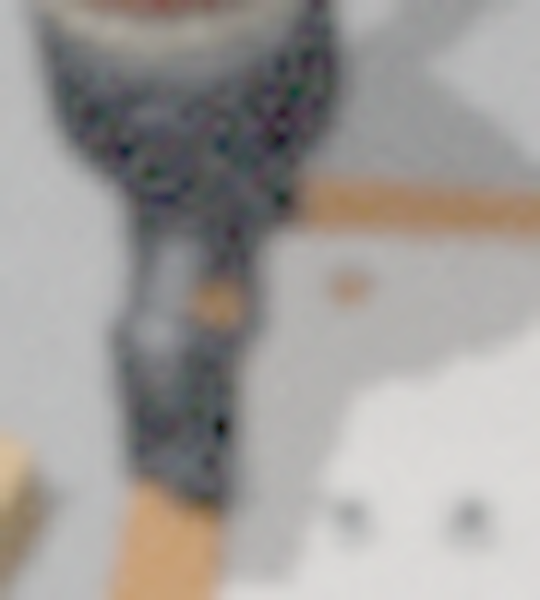

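The plate has not moved yet: its corners are still at (264,352) and (364,551). The finger tip shows about 10 mm from where I expected it in the scene crop, at (97–142, 240–252). I'll back off and touch down gently on the board to find the true tip height.

```bash
python3 -m jog '[1,-0.004,0,0,0,0,0, 1,-0.004,0,0,0,0,0, 1,0,0,0.001,0,0,0, 1,0,0,0.001,0,0,0, 1,0,0,0.001,0,0,0, 1,0,0,0.001,0,0,0, 1,0,0,0,0,0,0]'
python3 -m jog '[1,0,0,0.001,0,0,0, 1,0,0,0.001,0,0,0, 1,0,0,0.001,0,0,0, 1,0,0,0,0,0,0]'
python3 - <<'E'
from meas import *; import go
o=ctrl.get_obs()
for n in("top","scene"):
  p=ctrl.get_image(n)
  print(n,[rpx(p,n,[*o["tool_pos"][:2],z])[0].round() for z in(.02,.1,.2)])
go.delta(-18,-91,.0105,np.pi/2)
E
```

```text
t: 7.6
tool_pos: [0.6106, -0.1031, 0.0057]
tool_rot: [-1.737, -2.617, 0.0]
contact_force: [-0.2, 0.4, -0.6]
opening: 0.0852
t: 8.1
tool_pos: [0.6105, -0.1032, 0.0027]
tool_rot: [-1.737, -2.617, 0.0]
contact_force: [-1.1, 0.7, -0.4]
opening: 0.0857
top [array([594., 327.]), array([604., 304.]), array([617., 270.])]
scene [array([143., 212.]), array([129., 126.]), array([108.,   4.])]
now board [ -19.2 -107. ] z 0.0029 turn [-0.   -0.   -0.01] shift after turn [16.   1.2 -7.6] F [ 0.7 -0.1  0.8] q6 -0.69 t 8.2
```

```bash
python3 -m jog '[1,0,0,0.001,0,0,0, 1,0,0,0.001,0,0,0, 1,0,0,0.001,0,0,0, 1,0,0,0,0,0,0]'
python3 -m jog '[1,0,0,0.001,0,0,0, 1,0,0,0.001,0,0,0, 1,0,0,0.001,0,0,0, 1,0,0,0,0,0,0]'
```

```text
t: 8.7
tool_pos: [0.6106, -0.1032, -0.0003]
tool_rot: [-1.737, -2.617, 0.0]
contact_force: [-0.2, 0.7, -0.8]
opening: 0.0856
t: 9.2
tool_pos: [0.6106, -0.1032, -0.0033]
tool_rot: [-1.737, -2.617, 0.0]
contact_force: [0.1, -0.1, 0.3]
opening: 0.0851
```

```bash
python3 - <<'E'
from meas import *; import go
p=ctrl.get_image("scene"); q=ctrl.get_image("top")
def z(p,x,y,w,h,f):
  c=cv2.resize(p["image"][y:y+h,x:x+w],None,fx=f,fy=f,interpolation=cv2.INTER_CUBIC); return np.clip(255*(c/255.)**.5,0,255).astype(np.uint8)
a=z(p,255,190,44,60,9); b=z(q,305,130,44,60,9)
cv2.imwrite("pics/d.png",np.hstack([a,b]))
E
```

```text
(no output)
```

View pics/d.png

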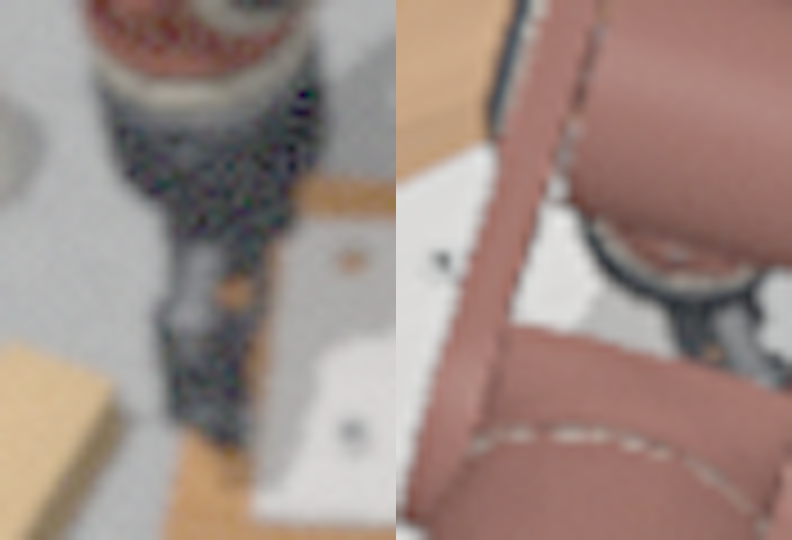

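```bash
python3 -m jog '[1,0,0,0.001,0,0,0, 1,0,0,0.001,0,0,0, 1,0,0,0.001,0,0,0, 1,0,0,0,0,0,0]'
python3 -m jog '[1,0,0,0.001,0,0,0, 1,0,0,0.001,0,0,0, 1,0,0,0,0,0,0]'
```

```text
t: 9.8
tool_pos: [0.6106, -0.1032, -0.0063]
tool_rot: [-1.737, -2.617, 0.0]
contact_force: [0.5, 0.4, 0.6]
opening: 0.0854
t: 10.18
tool_pos: [0.6106, -0.1032, -0.0082]
tool_rot: [-1.737, -2.617, 0.0]
contact_force: [-0.5, 0.3, 0.1]
opening: 0.0854
```

```bash
python3 - <<'E'
from meas import *; import go
p=ctrl.get_image("scene")
for z in(.02,.025,.03,.04): print(z,[go.inb(ray(p,uv,z)).round(1) for uv in((273.3,237.2),(282.2,240.6))])
x,y,w,h=262,205,50,45; m=cv2.resize(p["image"][y:y+h,x:x+w],None,fx=16,fy=13,interpolation=cv2.INTER_CUBIC)
cv2.imwrite("pics/e.png",np.clip(255*(m/255.)**.5,0,255).astype(np.uint8))
E
```

```text
0.02 [array([  11.4, -134.8]), array([  21.3, -104. ])]
0.025 [array([  14.5, -133.7]), array([  24.4, -103. ])]
0.03 [array([  17.6, -132.5]), array([  27.4, -101.9])]
0.04 [array([  23.8, -130.1]), array([ 33.6, -99.9])]
```

View pics/e.png

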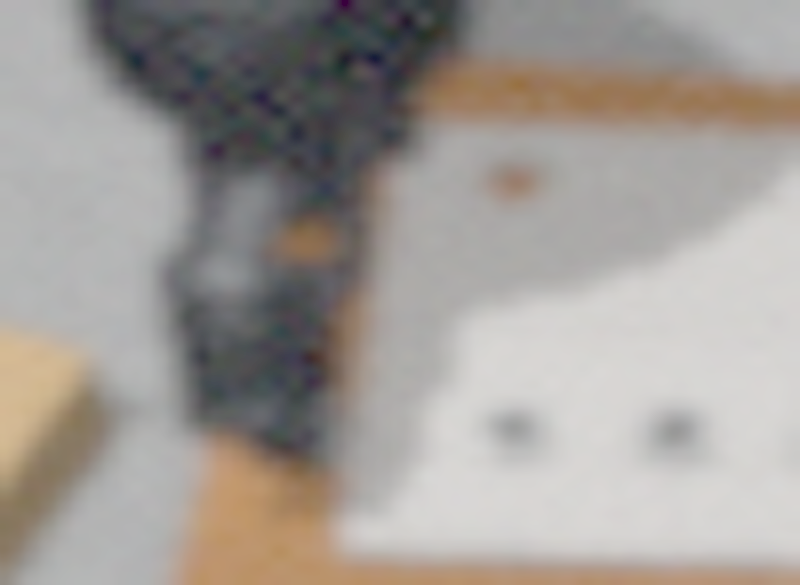

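The scene crop shows the open fingertip still above the board, even with the TCP 28 mm below the board's top face. The open-finger geometry is therefore not what I assumed. I'll use shut fingers, whose tip is the TCP by definition, and check the height by touching the board.

```bash
python3 -m jog '[1,0,0,-0.03,0,0,0, 1,0,0,-0.03,0,0,0, 0,-0.02,0,0,0,0,0, 0,0,0,0,0,0,0, 0,0,0,0,0,0,0, 0,0,0,0,0,0,0, 0,0,0,0,0,0,0, 0,0,0,0,0,0,0]' 20
python3 -c "
from go import *
delta(-18,-125,.03,np.pi/2)"
```

```text
t: 11.22
tool_pos: [0.6183, -0.1214, 0.0517]
tool_rot: [-1.737, -2.617, 0.0]
contact_force: [-0.2, -0.4, -0.2]
opening: -0.0001
now board [ -19.3 -126.7] z 0.0517 turn [-0.02 -0.02  0.01] shift after turn [ 1.7  1.3 21.7] F [-0.2 -0.4 -0.2] q6 -0.71 t 11.22
```

```bash
python3 -m jog '[0,0,0,0.02,0,0,0, 0,0,0,0.005,0,0,0, 0,0,0,0.002,0,0,0, 0,0,0,0.001,0,0,0, 0,0,0,0,0,0,0]'
python3 -m jog '[0,0,0,0.001,0,0,0, 0,0,0,0.001,0,0,0, 0,0,0,0.001,0,0,0, 0,0,0,0,0,0,0]'
```

```text
t: 11.85
tool_pos: [0.6187, -0.1217, 0.0242]
tool_rot: [1.737, 2.617, 0.0]
contact_force: [0.6, 0.9, -0.3]
opening: 0.0001
t: 12.35
tool_pos: [0.6184, -0.1216, 0.0208]
tool_rot: [-1.737, -2.617, 0.0]
contact_force: [0.1, -0.3, -0.2]
opening: 0.0001
```

```bash
python3 -m jog '[0,0,0,0.0005,0,0,0, 0,0,0,0.0005,0,0,0, 0,0,0,0,0,0,0]'
python3 -m jog '[0,0,0,0.0005,0,0,0, 0,0,0,0.0005,0,0,0, 0,0,0,0,0,0,0]'
python3 -m jog '[0,0,0,0.0005,0,0,0, 0,0,0,0.0005,0,0,0, 0,0,0,0,0,0,0]'
```

```text
t: 12.72
tool_pos: [0.6184, -0.1216, 0.0198]
tool_rot: [-1.737, -2.617, 0.0]
contact_force: [0.7, -0.6, 0.5]
opening: 0.0
t: 13.1
tool_pos: [0.6184, -0.1216, 0.0188]
tool_rot: [-1.737, -2.617, 0.0]
contact_force: [0.5, -0.1, 0.1]
opening: 0.0
t: 13.48
tool_pos: [0.6184, -0.1216, 0.0178]
tool_rot: [-1.737, -2.617, 0.0]
contact_force: [0.6, -1.2, -0.4]
opening: 0.0001
```

```bash
python3 - <<'E'
from meas import *; import go
p=ctrl.get_image("scene"); o=ctrl.get_obs(); f=12
x,y,w,h=240,180,66,50; m=cv2.resize(p["image"][y:y+h,x:x+w],None,fx=f,fy=f,interpolation=cv2.INTER_CUBIC)
m=np.clip(255*(m/255.)**.45,0,255).astype(np.uint8)
tp=np.array(o["tool_pos"])
for z,col in((.0178,(0,0,255)),(.05,(0,255,0)),(.091,(255,0,0))):
    q=(proj(p,[tp[0],tp[1],z])[0]-[x,y]+.5)*f; cv2.circle(m,tuple(int(i) for i in q),4,col,-1); print(z,q)
cv2.imwrite("pics/f.png",m)
g=cv2.cvtColor(p["image"],cv2.COLOR_BGR2GRAY)
print(g[225:245,262:290])
E
```

```text
0.0178 [456.05187434 604.69140491]
0.05 [443.17948632 537.4410336 ]
0.091 [425.9795871  447.58205741]
[[128 130 124 115  97  89  91  92  86  86  69  53  38  29  33  34  50  60
   64  66  67  70  69  92 111 128 139 141]
 [129 129 129 126 124 123 122 120 120 117 106  91  71  64  63  56  59  65
   63  65  62  64  77 108 136 153 166 167]
 [130 128 129 126 131 131 132 131 129 130 125 117 105 104  97  82  68  64
   66  65  63  65  84 129 161 171 174 176]
 [130 130 128 129 128 131 130 132 128 127 129 129 126 125 112  90  75  67
   65  65  66  68  92 136 168 176 177 177]
 [128 127 128 128 131 129 129 131 132 131 130 126 127 127 112  91  75  64
   65  63  62  70  98 137 169 176 177 177]
 [133 132 131 129 130 132 130 129 129 129 129 127 127 124 109  83  68  61
   61  63  63  71 106 145 169 176 176 176]
 [143 139 136 131 130 131 127 130 128 126 126 128 126 124 107  79  66  61
   64  67  64  78 119 155 174 176 177 176]
 [143 141 138 138 135 126 126 130 132 127 130 127 126 122 104  81  70  64
   66  64  71  93 127 163 175 179 179 177]
 [144 141 140 139 126 110 114 126 131 129 129 129 128 114  94 
[... 642 characters left out ...]
135 106  75  58  56  62  82 108 124 129 130 122 118 111 105 103 101 101
  105 101 107 128 160 174 180 179 178 180]
 [120  91  61  56  61  73  98 118 128 128 126 123 121 110 102 102 105 102
  101 104 109 134 165 172 177 178 179 181]
 [ 99  68  58  58  68  87 111 126 128 129 126 122 117 109 106 104 103 103
  102 104 111 135 163 178 180 181 178 180]
 [ 80  62  59  65  77 108 121 126 129 129 130 121 110 105 104 107 100 105
  100 102 111 138 168 177 178 179 180 178]
 [ 63  60  62  70  99 118 126 127 124 127 124 117 108 107 103 104 102 103
  105 102 113 144 172 177 182 180 181 178]
 [ 61  62  64  83 109 124 128 126 124 124 127 120 110 103 105 104 103 107
  106 105 117 146 172 179 179 180 179 178]]
```

View pics/f.png

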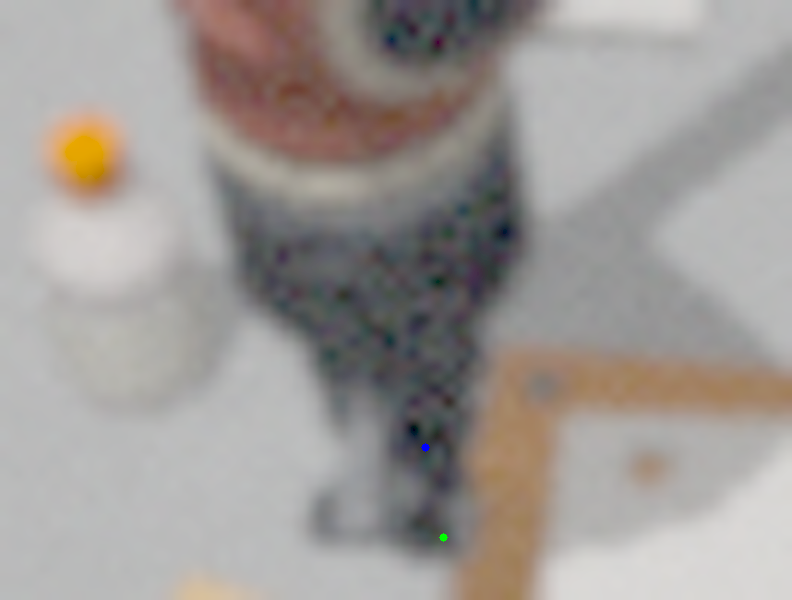

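Shut, the tip shows at about (415,548) where the reported TCP projects to (456,605), and there's still no touch. Either the tip is about 26 mm higher than reported, or it is off sideways and beyond the board's edge. Probing on open board, on the far side at (85,0), will settle that.

```bash
python3 -m jog '[0,0,0,-0.05,0,0,0, 0,0.045,0.035,0,0,0,0, 0,0.045,0.035,0,0,0,0, 0,0.037,0.034,0,0,0,0, 0,0,0,0.03,0,0,0, 0,0,0,0.015,0,0,0, 0,0,0,0.003,0,0,0, 0,0,0,0.001,0,0,0, 0,0,0,0,0,0,0]'
python3 - <<'E'
from meas import *; import go
go.delta(85,0,.02,np.pi/2)
p=ctrl.get_image("scene"); o=ctrl.get_obs(); tp=np.array(o["tool_pos"])
for z in(tp[2],tp[2]+.02,tp[2]+.04): print(z,proj(p,[tp[0],tp[1],z])[0].round(1))
g=cv2.cvtColor(p["image"],cv2.COLOR_BGR2GRAY); u,v=proj(p,tp)[0].astype(int)
print(u-14,v-16); print(g[v-16:v+10,u-14:u+12])
E
```

```text
t: 14.65
tool_pos: [0.6657, 0.0352, 0.02]
tool_rot: [1.738, 2.616, 0.001]
contact_force: [-0.4, -0.3, -0.0]
opening: 0.0001
now board [85.2 -0.9] z 0.02 turn [ 0.09  0.04 -0.06] shift after turn [ 0.9 -0.2  0. ] F [-0.4 -0.3 -0. ] q6 -0.46 t 14.65
0.02009966819875924 [311.7 261. ]
0.040099668198759236 [311.5 257.8]
0.06009966819875924 [311.2 254.4]
297 245
[[178 180 176 180 173 156 112  57  30  26  25  22  26  17  20  10  19  16
   38  72 103 113 118 116 116 115]
 [173 173 172 172 173 163 136  83  42  32  34  37  37  32  23  19  10  20
   39  80 103 114 115 117 113 115]
 [155 156 151 154 151 146 127  82  41  38  50  54  47  37  31  23  13  23
   39  77 104 111 109 111 112 109]
 [108 109 110 108 111 109  94  67  37  42  50  60  54  45  30  22  10  19
   35  69  86  98  96  97  97  97]
 [ 94  95  96  96  95  92  84  66  50  50  65  73  66  45  22  14  18  14
   32  57  70  77  76  77  76  76]
 [ 94  95  91  93  93  93  91  80  70  66  75  85  69  43  22  13  11  20
   38  53  60  64  65  63  64  67]
 [ 92  93  93  91  92  93  93  89  80  76  84  84  73  48  25  17  18  23
   42  56  58
[... 1393 characters left out ...]
70  70  66
   66  65  68  75  88  92  94  94]
 [103 101 102 101 104 102 102 101 102 106 104 103  95  83  74  69  66  67
   66  67  63  72  83  89  94  94]
 [ 94  97  99  97  98  98 100 101 101  98 104 100  98  88  71  64  67  67
   67  64  68  76  86  93  93  95]
 [ 89  89  88  96  97  97  95  99  97  99  94  97  93  85  71  66  68  67
   64  64  64  72  85  90  91  92]
 [ 67  71  79  83  85  87  84  84  82  87  90  88  88  79  66  61  65  61
   60  67  62  67  77  89  89  91]
 [ 59  63  60  64  65  64  63  61  63  70  69  74  76  69  61  58  59  61
   56  56  59  63  75  83  86  86]
 [ 79  78  80  74  68  70  63  69  64  65  60  64  62  61  55  56  54  50
   51  51  57  59  68  74  77  78]]
```

```bash
python3 -m jog '[0,0,0,0.001,0,0,0, 0,0,0,0.001,0,0,0, 0,0,0,0,0,0,0]'
python3 -m jog '[0,0,0,0.001,0,0,0, 0,0,0,0.001,0,0,0, 0,0,0,0,0,0,0]'
python3 -m jog '[0,0,0,0.001,0,0,0, 0,0,0,0.001,0,0,0, 0,0,0,0,0,0,0]'
```

```text
t: 15.08
tool_pos: [0.6649, 0.0358, 0.0168]
tool_rot: [-1.737, -2.617, 0.0]
contact_force: [-0.5, 0.7, 0.5]
opening: 0.0001
t: 15.45
tool_pos: [0.6649, 0.0358, 0.0147]
tool_rot: [-1.737, -2.617, 0.0]
contact_force: [-0.9, -0.4, 0.3]
opening: 0.0001
t: 15.82
tool_pos: [0.6649, 0.0358, 0.0127]
tool_rot: [-1.737, -2.617, 0.0]
contact_force: [0.3, 0.5, 0.2]
opening: -0.0001
```

```bash
python3 -m jog '[0,0,0,0.001,0,0,0, 0,0,0,0.001,0,0,0, 0,0,0,0.001,0,0,0, 0,0,0,0.001,0,0,0]'
python3 -m jog '[0,0,0,0.001,0,0,0, 0,0,0,0.001,0,0,0, 0,0,0,0.001,0,0,0]'
python3 -m jog '[0,0,0,0.001,0,0,0, 0,0,0,0.001,0,0,0, 0,0,0,0.001,0,0,0]'
python3 -m jog '[0,0,0,0.001,0,0,0, 0,0,0,0.001,0,0,0, 0,0,0,0.001,0,0,0]'
```

```text
t: 16.32
tool_pos: [0.665, 0.0358, 0.0088]
tool_rot: [-1.737, -2.617, 0.0]
contact_force: [-0.7, -0.5, 0.5]
opening: 0.0001
t: 16.7
tool_pos: [0.665, 0.0358, 0.0059]
tool_rot: [1.737, 2.617, 0.0]
contact_force: [0.0, 1.3, 0.6]
opening: -0.0002
t: 17.08
tool_pos: [0.665, 0.0358, 0.0028]
tool_rot: [1.737, 2.617, 0.0]
contact_force: [0.7, 0.5, 0.7]
opening: 0.0001
t: 17.45
tool_pos: [0.665, 0.0358, -0.0002]
tool_rot: [-1.737, -2.617, 0.0]
contact_force: [-0.5, 0.4, -0.1]
opening: -0.0003
```

```bash
python3 -m jog '[0,0,0,0.001,0,0,0, 0,0,0,0.001,0,0,0, 0,0,0,0.0005,0,0,0]'
python3 -m jog '[0,0,0,0.001,0,0,0, 0,0,0,0.001,0,0,0, 0,0,0,0.0005,0,0,0]'
python3 - <<'E'
from h import *
o=ctrl.get_obs(); print({k:np.round(v,3).tolist() for k,v in o.items()})
E
```

```text
t: 17.82
tool_pos: [0.6649, 0.0358, -0.0027]
tool_rot: [-1.737, -2.617, 0.0]
contact_force: [-0.4, 0.2, -0.4]
opening: 0.0001
t: 18.2
tool_pos: [0.6649, 0.0358, -0.0052]
tool_rot: [-1.737, -2.617, 0.0]
contact_force: [-0.1, 0.0, -0.2]
opening: 0.0
{'t': 18.2, 'q': [-0.058, 0.341, 1.646, 0.0, 1.155, -0.457], 'dq': [-0.002, 0.005, -0.002, 0.001, -0.008, -0.001], 'effort': [-0.001, -46.9, -32.185, -0.0, 0.003, 0.0], 'tool_pos': [0.665, 0.036, -0.005], 'tool_rot': [-1.737, -2.617, 0.0], 'contact_force': [-0.119, 0.015, -0.179], 'wrist_torque': [-0.008, 0.035, -0.016], 'opening': 0.0}
```

```bash
python3 -m jog '[0,0,0,0.0005,0,0,0, 0,0,0,0.0005,0,0,0, 0,0,0,0.0005,0,0,0]'
python3 -m jog '[0,0,0,0.0005,0,0,0, 0,0,0,0.0005,0,0,0, 0,0,0,0.0005,0,0,0]'
python3 - <<'E'
from meas import *
p=ctrl.get_image("scene"); o=ctrl.get_obs(); tp=np.array(o["tool_pos"])
print(proj(p,tp)[0].round(1))
g=cv2.cvtColor(p["image"],cv2.COLOR_BGR2GRAY); print(g[252:276,296:322])
E
```

```text
t: 18.58
tool_pos: [0.665, 0.0358, -0.0066]
tool_rot: [1.737, 2.617, 0.0]
contact_force: [-0.4, 0.1, 0.1]
opening: 0.0001
t: 18.95
tool_pos: [0.665, 0.0358, -0.0081]
tool_rot: [-1.737, -2.617, -0.0]
contact_force: [-0.2, 0.8, 0.3]
opening: -0.0004
[312.3 265.3]
[[ 91  93  90  92  92  91  92  87  72  48  33  37  43  48  42  30  22  17
   14  17  34  53  61  61  57  58]
 [ 92  93  92  93  93  92  89  89  75  49  39  44  61  60  49  40  29  21
   21  21  38  55  60  63  61  65]
 [ 96  98  96  93  96  94  92  88  80  62  50  59  70  69  56  34  22  16
   16  27  38  56  63  68  64  64]
 [101 100  99  98 104  98  98  96  95  81  70  70  79  80  65  41  19  23
   18  27  45  60  61  66  63  62]
 [100 102 102 102 102 108 104 101 100  92  84  77  83  83  67  39  21  15
   21  35  51  61  64  60  64  61]
 [105 102 104 100 103 102 101 104 105  96  85  81  88  83  69  43  20  12
   22  37  56  59  62  63  63  66]
 [109 106 106 103 104 107 105 104 102  92  83  81  85  82  68  47  40  36
   35  46  56  60  64  65  62  63]
 [107 108 107 105 107 106 104 103  98  86  81  83  85  76  65  57  57  55
 
[... 1078 characters left out ...]
54  59  60
   59  56  61  72  78  83  84  88]
 [ 84  82  76  75  74  68  66  64  65  60  60  62  60  54  50  45  46  45
   46  47  48  55  60  72  74  76]
 [111 108 107 104  97  95  95  97  92  88  85  79  80  77  67  57  53  50
   51  49  47  49  52  59  65  59]
 [121 120 120 118 119 117 117 115 117 117 110 104 106 106  95  76  70  67
   66  69  65  65  67  70  79  71]
 [126 122 125 125 126 123 125 125 123 125 122 121 122 120 110 100  97  93
   97  96 100  97  99 103 105 103]
 [126 124 124 125 124 126 123 124 125 127 123 123 126 124 123 116 119 118
  119 122 123 123 118 118 121 121]
 [127 125 127 125 124 126 124 126 124 128 126 124 123 125 123 125 127 128
  127 125 125 126 125 126 126 126]]
```

```bash
python3 -m jog '[0,0,0,0.0005,0,0,0, 0,0,0,0.0005,0,0,0, 0,0,0,0.0005,0,0,0]'
python3 -m jog '[0,0,0,0.0005,0,0,0, 0,0,0,0.0005,0,0,0, 0,0,0,0.0005,0,0,0]'
python3 -m jog '[0,0,0,0.0005,0,0,0, 0,0,0,0.0005,0,0,0, 0,0,0,0.0005,0,0,0]'
```

```text
t: 19.38
tool_pos: [0.665, 0.0358, -0.0096]
tool_rot: [1.737, 2.617, 0.0]
contact_force: [0.5, -0.1, -0.2]
opening: -0.0001
t: 19.75
tool_pos: [0.665, 0.0358, -0.0111]
tool_rot: [1.737, 2.617, 0.0]
contact_force: [-0.2, 0.1, -0.2]
opening: 0.0
t: 20.12
tool_pos: [0.665, 0.0358, -0.0118]
tool_rot: [-1.737, -2.617, 0.0]
contact_force: [-2.9, 0.1, 5.8]
opening: 0.0002
```

```bash
python3 - <<'E'
from meas import *; import go
p=ctrl.get_image("scene"); o=ctrl.get_obs(); tp=np.array(o["tool_pos"])
print(o["contact_force"],o["wrist_torque"],go.inb(tp))
g=cv2.cvtColor(p["image"],cv2.COLOR_BGR2GRAY); print(g[258:270,300:318])
for uv in((303.7,265.2),(309.5,266),(314,262)): print(uv,go.inb(ray(p,uv,.02)).round(1))
# sensed body: where is the gripper/flange ring? print vertical profile of widths
q=ctrl.get_image("top"); print("top TCP",[proj(q,[*tp[:2],z])[0].round(1) for z in(.02,.1,.2)])
big=cv2.resize(p["image"][190:275,265:360],None,fx=8,fy=7,interpolation=cv2.INTER_CUBIC)
for z in(.02,.06,.1,.15,.2,.25):
    u=(proj(p,[*tp[:2],z])[0]-[265,190]+.5)*[8,7]; cv2.circle(big,tuple(int(i) for i in u),3,(0,255,0),-1)
cv2.imwrite("pics/g.png",np.clip(255*(big/255.)**.5,0,255).astype(np.uint8))
E
```

```text
[-2.41716397  0.12840716  5.0346559 ] [ 0.04275674  0.43081289 -0.05885394] [ 8.48025434e+01 -1.04090773e-02]
[[104 103 106 100 101  99  90  85  84  84  69  43  31  27  27  42  55  57]
 [105 103 105 106  99  91  83  81  85  84  71  54  52  45  41  46  54  61]
 [107 106 106 106  96  78  71  79  84  80  75  64  66  57  44  48  57  62]
 [105 104 104  97  83  63  63  76  83  80  69  49  46  45  38  53  63  63]
 [104 106 102  91  75  53  60  78  90  85  65  42  36  30  41  59  69  64]
 [105 102 102  90  64  50  65  83  91  85  68  48  38  39  52  63  67  66]
 [102 106  99  88  66  52  58  69  75  77  61  45  42  48  60  63  69  67]
 [102 101  98  92  75  69  69  74  70  61  53  44  45  56  62  65  72  79]
 [ 95  97  98 101  93  92  92  90  80  68  58  52  52  60  62  68  67  79]
 [ 95  97  96  93  93  97  96  94  91  78  66  61  62  64  66  67  67  78]
 [ 79  84  84  86  85  84  88  86  84  72  66  64  65  62  66  60  65  70]
 [ 61  62  63  62  59  62  66  69  67  60  57  55  58  55  57  60  63  72]]
(303.7, 265.2) [102.  -23.3]
(309.5, 266) [102.9  -5.3]
(314, 262) [87.9  6.7]
top TCP [array([290.5, 142.4]), array([289.4, 137.5]), array([287.8, 130.4])]
```

View pics/g.png

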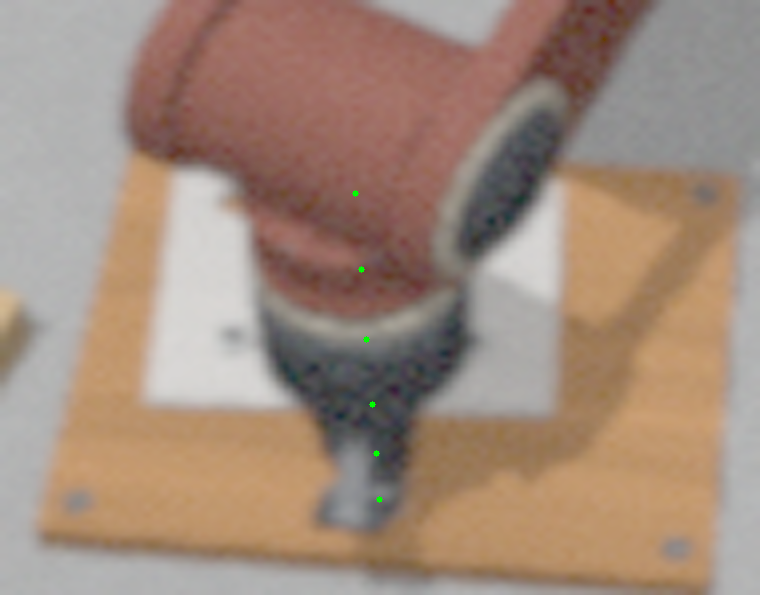

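View 12 of 12: the gripper's axis meets the board about 9 mm to the −y side of the reported TCP. The touch at reported z = −0.0116 also means the tip really sits about 31 mm above the reported TCP. I'll correct for both: keep this one orientation, use shut fingers at TCP z ≈ −0.0085, and find the edges by force.

```bash
python3 -m jog '[0,0,0,-0.03,0,0,0, 0,0,0,-0.045,0,0,0, 0,-0.042,-0.036,0,0,0,0, 0,-0.042,-0.036,0,0,0,0, 0,-0.039,-0.035,0,0,0,0, 0,0,0,0.045,0,0,0, 0,0,0,0.015,0,0,0, 0,0,0,0.008,0,0,0, 0,0,0,0.004,0,0,0, 0,0,0,0,0,0,0]'
python3 -c "
from go import *
delta(-22,-122,-.0085,np.pi/2)"
```

```text
t: 21.48
tool_pos: [0.615, -0.1188, -0.0088]
tool_rot: [1.735, 2.617, 0.001]
contact_force: [-0.3, -0.4, 0.5]
opening: -0.0001
now board [ -21.4 -123. ] z -0.0088 turn [0.05 0.05 0.05] shift after turn [ 1.  -0.6 -0.3] F [-0.3 -0.4  0.5] q6 -0.71 t 21.48
```

Clear. Next I'll push +y in small steps, watching the force.

```bash
python3 -m jog '[0,0.003,0,0,0,0,0, 0,0.003,0,0,0,0,0, 0,0.003,0,0,0,0,0, 0,0.003,0,0,0,0,0]'; for i in 1; do python3 -m jog '[0,0.002,0,0,0,0,0, 0,0.002,0,0,0,0,0]'; done; python3 -m jog '[0,0.002,0,0,0,0,0, 0,0.002,0,0,0,0,0]'; python3 -m jog '[0,0.002,0,0,0,0,0, 0,0.002,0,0,0,0,0]'
python3 - <<'E'
from meas import *; import go
p=ctrl.get_image("scene"); m=masks(p,"scene"); V=[("scene",p,m)]
go.delta(-22,-100,-.0085,np.pi/2)
# left edge and far edge of plate stay visible: far-left corner in crop px
q=cv2.minAreaRect(np.argwhere(m[1])[:,::-1].astype(np.float32)); print(m[1].sum(),np.round(cv2.boxPoints(q)).tolist())
E
```

```text
t: 21.98
tool_pos: [0.6096, -0.1081, -0.0094]
tool_rot: [1.737, 2.617, -0.0]
contact_force: [-0.0, -2.1, 0.3]
opening: -0.0
t: 22.22
tool_pos: [0.6081, -0.1045, -0.0094]
tool_rot: [1.737, 2.617, -0.0]
contact_force: [0.4, -1.6, 0.8]
opening: 0.0004
t: 22.48
tool_pos: [0.6065, -0.1007, -0.0094]
tool_rot: [1.737, 2.617, -0.0]
contact_force: [0.4, -1.6, 0.4]
opening: 0.0001
t: 22.72
tool_pos: [0.6049, -0.097, -0.0095]
tool_rot: [1.737, 2.617, -0.0]
contact_force: [0.3, -1.5, 0.3]
opening: -0.0008
now board [-22.2 -98.7] z -0.0095 turn [ 0.01 -0.01 -0.  ] shift after turn [-1.3  0.2 -1. ] F [ 0.4 -2.   1.5] q6 -0.68 t 22.77
49304 [[158.0, 315.0], [173.0, 116.0], [478.0, 138.0], [463.0, 337.0]]
```

Contact. The force reads a steady ~1.6 N and the plate is sliding (its left corners went from x≈445 to ≈470 in the crop). I'll push a bit more, then lift clear and measure.

```bash
python3 -m jog '[0,0.002,0,0,0,0,0, 0,0.002,0,0,0,0,0, 0,0.001,0,0,0,0,0, 0,-0.008,0,0,0,0,0, 0,-0.015,0,-0.03,0,0,0, 0,-0.03,0,-0.04,0,0,0, 0,-0.05,-0.03,-0.05,0,0,0, 0,-0.06,-0.05,0,0,0,0, 0,-0.06,-0.05,0,0,0,0, 0,0,0,0,0,0,0]'
cat > m.py <<'E'
from meas import *; import go,sys
V=grab(); b=np.load("b.npy"); print([m[1].sum() for _,_,m in V])
x0=[*(b[:2]+go.RB@[-.018,float(sys.argv[1])/1000]),b[2],.09]
for W in(V,V[:1],V[1:]):
    t,e=tpl(W,x0); print("rel",rel(b,t),"pitch",t[3],"err",e)
draw(V,[(box3((*t,.02+.06*np.sin(t[3])),.12,.16,.006)[0],(255,0,0))],"m1")
go.delta(-22,-122,-.0085,np.pi/2)
E
python3 m.py -4
```

```text
t: 24.02
tool_pos: [0.5787, -0.3118, 0.1008]
tool_rot: [-1.745, -2.612, 0.0]
contact_force: [-0.4, 0.7, -0.9]
opening: -0.0
[np.uint64(67868), np.uint64(58306)]
rel (array([-13.74209063,  -3.53113491]), np.float64(-0.0028901591624979073)) pitch 0.06872640941990185 err 3377.0
rel (array([-13.66980287,  -3.76479388]), np.float64(-0.00212300726897674)) pitch 0.11002295746920532 err 782.0
rel (array([-17.47440964,  -3.70546106]), np.float64(-0.0011577791585148933)) pitch 0.01778876302936091 err 605.0
now board [-127.2 -283.7] z 0.1005 turn [-0.  -0.1 -0.1] shift after turn [161.7 105.2 109. ] F [ 0.  -0.7  0.1] q6 -1.0 t 24.12
```

Yaw is now about 0 and y is −3.6 mm. I'll nudge another 3.6 mm in the same lane.

```bash
python3 -m jog '[0,0.045,0.035,0,0,0,0, 0,0.045,0.035,0,0,0,0, 0,0.045,0.035,0,0,0,0, 0,0.038,0,0,0,0,0, 0,0,0,0.05,0,0,0, 0,0,0,0.04,0,0,0, 0,0,0,0.01,0,0,0, 0,0,0,0.007,0,0,0, 0,0,0,0.002,0,0,0, 0,0,0,0,0,0,0]'
python3 -c "
from go import *
delta(-22,-90,-.0085,np.pi/2)"
```

```text
t: 25.38
tool_pos: [0.6111, -0.108, -0.0064]
tool_rot: [1.736, 2.615, 0.001]
contact_force: [0.8, -0.5, 0.0]
opening: 0.0001
now board [ -20.8 -111.5] z -0.0064 turn [ 0.11  0.09 -0.02] shift after turn [21.5 -1.2  2.1] F [ 0.8 -0.5  0. ] q6 -0.69 t 25.38
```

```bash
python3 -m jog '[0,0,0,0.0005,0,0,0, 0,0.006,0,0,0,0,0, 0,0.006,0,0,0,0,0, 0,0.003,0,0,0,0,0, 0,0.002,0,0,0,0,0, 0,0.002,0,0,0,0,0, 0,0,0,0,0,0,0, 0,0,0,0,0,0,0]'
python3 -c "
from go import *
delta(-22,-90,-.0085,np.pi/2)"
```

```text
t: 26.38
tool_pos: [0.6025, -0.09, -0.0084]
tool_rot: [-1.737, -2.617, -0.0]
contact_force: [0.0, -0.3, 0.0]
opening: -0.0002
now board [-21.7 -91.7] z -0.0084 turn [-0.   -0.02 -0.02] shift after turn [ 1.7 -0.3  0.1] F [ 0.  -0.3  0. ] q6 -0.67 t 26.38
```

```bash
python3 -m jog '[0,0.0015,0,0,0,0,0, 0,0,0,0,0,0,0, 0,-0.012,0,0,0,0,0, 0,-0.005,0,-0.04,0,0,0, 0,0,0,-0.05,0,0,0, 0,0.05,-0.05,0,0,0,0, 0,0.055,-0.05,0,0,0,0, 0,0.006,-0.03,0,0,0,0, 0,0,0,0,0,0,0]'
python3 m.py 0
```

```text
t: 27.5
tool_pos: [0.4627, -0.0608, 0.0814]
tool_rot: [-1.738, -2.617, -0.0]
contact_force: [1.0, 0.8, -0.7]
opening: -0.0002
[np.uint64(60511), np.uint64(58480)]
rel (array([-13.11127981,  -0.02850012]), np.float64(-0.007374036442460763)) pitch 0.07456648096244212 err 10500.0
rel (array([-12.87317863,  -0.44632385]), np.float64(-0.008239852040256457)) pitch 0.12411644076789133 err 7657.0
rel (array([-16.87696291,  -0.23661027]), np.float64(-0.004701464660529231)) pitch 0.02013157930715969 err 562.0
now board [-137.4  -11.5] z 0.0822 turn [ 0.07  0.05 -0.05] shift after turn [-110.5  115.4   90.7] F [ 0.1  0.4 -0. ] q6 -0.69 t 27.6
```

The plate now reads y ≈ 0, yaw ≈ −0.005 and 13–17 mm short in x. Next I'll descend behind the near edge and push +x.

```bash
python3 -m jog '[0,0.0165,0.029,0,0,0,0, 0,0,0,0.05,0,0,0, 0,0,0,0.025,0,0,0, 0,0,0,0.01,0,0,0, 0,0,0,0.005,0,0,0, 0,0,0,0.0005,0,0,0, 0,0,0,0,0,0,0]'
python3 -c "
from go import *
delta(-78,5,-.0085,np.pi/2)"
```

```text
t: 28.48
tool_pos: [0.4854, -0.0345, -0.0077]
tool_rot: [1.736, 2.616, 0.001]
contact_force: [0.5, 0.0, 0.6]
opening: -0.0003
now board [-108.     5.1] z -0.0077 turn [ 0.1   0.07 -0.02] shift after turn [-0.1 30.   0.8] F [0.5 0.  0.6] q6 -0.62 t 28.48
```

```bash
python3 -m jog '[0,0,0.004,0,0,0,0, 0,0,0.004,0,0,0,0, 0,0,0.002,0,0,0,0, 0,0,0.002,0,0,0,0]'; python3 -m jog '[0,0,0.002,0,0,0,0, 0,0,0.002,0,0,0,0]';  python3 -m jog '[0,0,0.002,0,0,0,0, 0,0,0.002,0,0,0,0]'
cat > s.py <<'E'
from meas import *; import go
b=np.load("b.npy"); p=ctrl.get_image("scene"); V=[("scene",p,masks(p,"scene"))]
for pt in(.0,.09):
    mk=lambda v:box3((v[0],v[1],v[2],pt,.02+.06*np.sin(pt)),.12,.16,.006)[0]
    t,e=fit(V,1,np.array([*(b[:2]+go.RB@[-.014,0]),b[2]]),mk); print("pitch",pt,"rel",rel(b,t),"err",e)
go.delta(-78,5,-.0085,np.pi/2)
E
python3 s.py
```

```text
t: 28.98
tool_pos: [0.4955, -0.0294, -0.0089]
tool_rot: [-1.737, -2.618, 0.0]
contact_force: [1.1, -0.3, 0.6]
opening: 0.0
t: 29.22
tool_pos: [0.4991, -0.0279, -0.009]
tool_rot: [-1.737, -2.617, 0.0]
contact_force: [0.3, -0.3, -0.5]
opening: 0.0002
t: 29.48
tool_pos: [0.5028, -0.0263, -0.0089]
tool_rot: [-1.737, -2.617, 0.0]
contact_force: [-0.2, -0.8, -0.6]
opening: 0.0
pitch 0.0 rel (array([-17.19563634,  -0.27926077]), np.float64(-0.0026273641412523085)) err 2778.0
pitch 0.09 rel (array([-16.06650621,   0.17006165]), np.float64(-0.009583346718226915)) err 4387.0
now board [-88.5   5.7] z -0.0088 turn [ 0.02  0.01 -0.01] shift after turn [-0.7 10.5 -0.3] F [-0.2  0.8  0.4] q6 -0.6 t 29.52
```

```bash
python3 -m jog '[0,0,0.002,0,0,0,0, 0,0,0.002,0,0,0,0]' | sed -n 2p\;4p; python3 -m jog '[0,0,0.002,0,0,0,0, 0,0,0.002,0,0,0,0]'| sed -n 2p\;4p; python3 -m jog '[0,0,0.002,0,0,0,0, 0,0,0.002,0,0,0,0]'| sed -n 2p\;4p
python3 s.py
```

```text
tool_pos: [0.5061, -0.0248, -0.0091]
contact_force: [-0.3, -0.9, -0.2]
tool_pos: [0.5099, -0.0232, -0.0091]
contact_force: [-1.6, 0.1, -1.0]
tool_pos: [0.5138, -0.0217, -0.009]
contact_force: [-1.1, -0.4, 0.2]
pitch 0.0 rel (array([-7.2393866 , -0.57571083]), np.float64(-0.013082283250371751)) err 2736.0
pitch 0.09 rel (array([-6.02488423, -0.07951929]), np.float64(-0.017214680577717745)) err 4804.0
now board [-76.5   5.7] z -0.0088 turn [ 0.02  0.   -0.01] shift after turn [-0.7 -1.5 -0.3] F [-1.  -0.1 -0.5] q6 -0.59 t 30.32
```

It's moving: x ≈ −6.6 mm, yaw drifting to about −0.013. I'll back off, shift 18 mm toward −y and push the rest there, so the yaw comes back.

```bash
python3 -m jog '[0,0,-0.006,0,0,0,0, 0,-0.018,0,0,0,0,0, 0,0,0.005,0,0,0,0, 0,0,0.002,0,0,0,0, 0,0,0.002,0,0,0,0, 0,0,0.001,0,0,0,0]' | sed -n 2p\;4p; python3 s.py; python3 -m jog '[0,0,0.001,0,0,0,0, 0,0,0.001,0,0,0,0]'| sed -n 2p\;4p
python3 s.py
```

```text
tool_pos: [0.5246, -0.0365, -0.009]
contact_force: [0.1, 0.2, 0.0]
pitch 0.0 rel (array([-2.42588564, -0.51038104]), np.float64(-0.003352358887932172)) err 4625.0
pitch 0.09 rel (array([-1.93880913, -0.33711864]), np.float64(-0.00806592215857338)) err 7738.0
now board [-72.7 -12. ] z -0.0089 turn [ 0.   -0.    0.01] shift after turn [17.  -5.3 -0.4] F [ 0.9 -0.1 -0.3] q6 -0.61 t 31.12
tool_pos: [0.5263, -0.0359, -0.009]
contact_force: [-0.6, 0.4, 0.7]
pitch 0.0 rel (array([-2.62142456, -0.46189129]), np.float64(-0.004651020446559073)) err 4778.0
pitch 0.09 rel (array([-2.11373736, -0.26926411]), np.float64(-0.005734772855879866)) err 7910.0
now board [-70.8 -12.2] z -0.0089 turn [ 0.01  0.   -0.  ] shift after turn [17.2 -7.2 -0.4] F [ 0.1  0.3 -0.4] q6 -0.61 t 31.43
```

The last 2 mm met no resistance and moved nothing, so the plate may have dropped. I'll retreat and measure with both cameras.

```bash
python3 -m jog '[0,0,-0.01,0,0,0,0, 0,0,-0.03,-0.03,0,0,0, 0,0,-0.03,-0.05,0,0,0, 0,-0.05,0,-0.02,0,0,0, 0,-0.06,0,0,0,0,0, 0,-0.06,0,0,0,0,0, 0,-0.06,0,0,0,0,0, 0,0,0,0,0,0,0]' | sed -n 2p\;4p
python3 - <<'E'
from meas import *; import go
V=grab(); b=np.load("b.npy"); print([m[1].sum() for _,_,m in V])
for W,n in((V,"both"),(V[:1],"top"),(V[1:],"scene")):
    for pt in(0,.05,.09):
        mk=lambda v:box3((v[0],v[1],v[2],pt,.02+.06*np.sin(pt)),.12,.16,.006)[0]
        t,e=fit(W,1,np.array([*b[:2],b[2]]),mk); print(n,pt,np.round(rel(b,t)[0],2),round(rel(b,t)[1],4),e)
# brightness in holes, each camera: seated hole centre
for n,p,m in V:
    c=crop(p,n)
    for y in(55,-55):
        X=[*(b[:2]+go.RB@[-.045,y/1000]),.026]; u,v=rpx(p,n,X)[0].astype(int)
        w=c[v-24:v+25,u-24:u+25].astype(float); g=w.mean(2); k=np.argwhere(g<g.max()-35); print(n,y,"hole centroid off px",(k.mean(0)[::-1]-24).round(1),"min",g.min().round(),"centre bgr",c[v,u])
E
```

```text
tool_pos: [0.5511, -0.2787, 0.0906]
contact_force: [-0.7, -0.1, -0.5]
[np.uint64(68670), np.uint64(56012)]
both 0 [ 0.45 -0.8 ] -0.0032 4407.0
both 0.05 [ 0.32 -0.66] -0.0039 6117.0
both 0.09 [-0.13 -0.62] -0.0068 7603.0
top 0 [ 0.56 -0.89] -0.0032 1028.0
top 0.05 [ 0.39 -0.85] -0.0054 1028.0
top 0.09 [ 0.13 -0.84] -0.0033 1146.0
scene 0 [-2.86 -0.55] -0.0044 2968.0
scene 0.05 [-2.59 -0.44] -0.0032 4751.0
scene 0.09 [-2.49 -0.25] -0.007 6094.0
top 55 hole centroid off px [ 2.3 -0.3] min 117.0 centre bgr [139 139 137]
top -55 hole centroid off px [3.7 1.2] min 113.0 centre bgr [142 143 142]
scene 55 hole centroid off px [ 1.3 -8.3] min 104.0 centre bgr [123 124 125]
scene -55 hole centroid off px [ 1.7 -9.7] min 108.0 centre bgr [127 127 129]
```

The holes now show grey pin steel where they showed brown wood before. The silhouette fit can't separate tilts, so I'll triangulate the hole and bushing heights, using the starting pictures as a control.

```bash
cat > tri.py <<'E'
from meas import *; import go
def blobs(p,n,pred):
    c=crop(p,n).astype(np.float32).mean(2); out=[]
    bg=cv2.medianBlur(np.clip(c,0,255).astype(np.uint8),101).astype(float)
    for q in rpx(p,n,pred):
        u,v=q.round().astype(int); r=20; u0,v0=u-r,v-r
        for _ in range(4):
            w=np.clip(bg[v0:v0+2*r+1,u0:u0+2*r+1]-c[v0:v0+2*r+1,u0:u0+2*r+1]-12,0,None)
            yy,xx=np.mgrid[0:2*r+1,0:2*r+1]; cu,cv_=u0+(w*xx).sum()/w.sum(),v0+(w*yy).sum()/w.sum(); u0,v0=int(round(cu-r)),int(round(cv_-r))
        x,y,_,_=ROI[n]; out.append([(cu+.5)/S-.5+x,(cv_+.5)/S-.5+y])
    return np.array(out)
def P(p): K,R,t=cam(p); return K@np.c_[R,t]
def tri(ps,pose,lab):
    x,y,a,pt,z=pose; R=box3(pose,1,1,1)[1]
    L=np.array([[-.045,.055,.006],[-.045,-.055,.006]]+[[.028,k,.01] for k in(-.05,-.0167,.0167,.05)])
    pred=L@R.T+[x,y,z]
    A=[blobs(p,n,pred) for n,p in ps]
    X=cv2.triangulatePoints(P(ps[0][1]),P(ps[1][1]),A[0].T,A[1].T); X=(X[:3]/X[3]).T
    print(lab); [print("  ",go.inb(v).round(1),"z",round(v[2]*1000,1)) for v in X]
E
python3 - <<'E'
from tri import *
b=np.load("b.npy")
ps=[(n,ctrl.get_image(n)) for n in("top","scene")]
old=[(n,{**p,"image":cv2.imread(f"pics/{n}0.png")}) for n,p in ps]
tri(old,(0.57847,-.02434,.45884,.09,.0254),"before")
tri(ps,(*(b[:2]+go.RB@[.0,-.0007]),b[2]-.003,0,.02),"now")
E
```

```text
before
   [-65.7  30.8] z 33.3
   [-59.3 -78.8] z 33.3
   [ 12. -67.] z 28.0
   [ 10.2 -35.8] z 28.5
   [ 9.1 -3.9] z 29.3
   [ 6.2 28.1] z 27.1
now
   [-43.8  53.7] z 22.8
   [-44.6 -55.8] z 22.1
   [ 27.5 -48.6] z 25.3
   [ 28.1 -17.3] z 24.5
   [28.4 14.7] z 24.4
   [28.1 47.1] z 24.0
```

Seated: the holes dropped 10.8 mm, where about 10 is expected. Both are level with each other and within about 1.5 mm of the pins at (−45, ±55). I'll check that the other objects are where they were, then hand in.

```bash
python3 - <<'E'
from h import *
p=ctrl.get_image("top")
for s in("screwdriver_grip","offcut_center","glue_center","cup_center"): print(s,[(np.round(b["box"]).tolist(),round(b["p"],2)) for b in ctrl.boxes_of(s,p)][:1])
a=cv2.imread("pics/top0.png")
for n,(u,v) in dict(sd=(245,185),off=(349,135),glue=(383,167),cup=(228,222)).items():
    d=cv2.absdiff(a[v-22:v+23,u-22:u+23],p["image"][v-22:v+23,u-22:u+23]).max(2); print(n,"changed px",int((d>40).sum()))
o=ctrl.get_obs(); print(o["t"],np.round(o["contact_force"],1),np.round(o["tool_pos"],3))
print(ctrl.finish_job())
E
```

```text
screwdriver_grip [([252.0, 196.0, 15.0, 27.0], 0.59)]
offcut_center [([348.0, 134.0, 16.0, 34.0], 0.69)]
glue_center []
cup_center [([227.0, 222.0, 16.0, 23.0], 0.66)]
sd changed px 0
off changed px 30
glue changed px 949
cup changed px 0
32.875 [-0.5  0.4  0.7] [ 0.551 -0.274  0.091]
the job is handed in; nothing more can be done
None
```

The template appears to be seated over both pins and flat on the board, and the job is handed in at 32.9 s. I could not confirm the glue bottle.

**What I did:** With the fingers shut, I pushed the right edge toward +y in two goes. I then pushed the near edge toward +x at two points, which also brought the turn back. I never gripped or lifted the plate.

**Last checks:**
- **Height:** triangulating from both cameras, the holes fell 10.8 mm (33.3 to about 22.5 mm) and the bushings about 4 mm. That matches the plate going from propped to flat.
- **Position:** both holes are within about 1.5 mm of the pins, and the plate's turn is about −0.003 rad. Grey pin steel now shows in the holes.
- **Other objects:** the cup and screwdriver are unchanged. The offcut shows about 30 changed pixels, and its detected position is the same to about a pixel (3 mm).

**Disagreements and gaps:**
- **Reported tool position:** it did not match what I saw. With the fingers shut, the tip sat about 31 mm above the reported tool point and roughly 10 mm to the side. I never found out why, so I measured the height by touching the board gently (about 6 N) on open ground and found the plate's edges by touch and camera.
- **Scene-camera fit:** on its own it put the template about 3 mm short in x, and the outline fits could not settle the tilt. I relied on the triangulation instead.
- **Glue bottle:** in the last top picture the arm covered it, so it was not seen. The gripper was stopped over that spot, about 20 mm above the bottle's top by my estimate, and the force reading there showed no contact.

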